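Snap the ratchet handle into its clip rail

TASK

Put the ratchet handle away: take it from the rear plank, lay it along the empty clip rail on the front plank with its round head to the left, and press it down sideways between the spring jaws until both clips have snapped over it, square drive still pointing down. Then let go.

Things in the scene. Friction and masses are not known exactly. Their poses are not given: they have to be found in the camera images.
- ratchet: steel ratchet handle on the rear plank, 207 mm long, 280 g. y runs along it from the grip's end (y -103) to the round head (33 mm wide, y 70 to 103), z up; origin at mid-length, underside height. A 10 mm square drive under the head reaches z 0. Round handle 17 mm thick for y -100 to -13, then tapering to 11 mm at the head. Balances at y +10. Grasp from above at y 0 (16 mm thick, axis at z 15).
- ratchet_tail (a point): point on the handle's axis in its thick grip, at ratchet (0, -50, 14) mm; goes to wide_clip
- ratchet_neck (a point): point on the handle's axis in its thinner neck, at ratchet (0, +40, 16.5) mm; goes to narrow_clip
- clip_rail: empty clip rail fixed on the front plank (the other rail like it holds a screwdriver): metal plate 44 (x) x 150 (y) x 12 mm with two pairs of spring-steel jaws open at the top, 76 mm of clear plate between them for the fingers. Origin under its centre, on the plank; y runs along it to the left. Home puts the ratchet's origin at rail (0, 5, 26) mm. 180 mm tall blocks stand between the planks.
- wide_clip (a point): home of ratchet_tail in the wide clip, at rail (0, -45, 40) mm. Each clip is 14 mm long (y); flared jaw tips reach 70 mm above the plank and guide a handle up to 6 mm off centre. The handle meets the inward beads about 14 mm above home; 6 to 10 N downward in all snaps both clips over it, more than its own weight. It then lies on the black seat blocks.
- narrow_clip (a point): home of ratchet_neck in the narrow clip (for the thinner neck), at rail (0, +45, 42.5) mm; same jaws, set closer

How it is judged:
On the way:
1. the handle is pressed home in both clips, with the gripper still on it (z of ratchet_tail in the frame of clip_rail between 0.0348 and 0.0448 m and z of ratchet_neck in the frame of clip_rail between 0.0375 and 0.0475 m and x of ratchet_tail in the frame of clip_rail between -0.009 and 0.009 m and x of ratchet_neck in the frame of clip_rail between -0.009 and 0.009 m and y of ratchet_neck in the frame of clip_rail between 0.027 and 0.063 m and angle between ratchet's own z axis and vertical below 0.45 rad and contact force between the fingers and ratchet above 0.5 N), for 0.1 s.
At the end, for the whole second after the job is handed in: The ratchet lies released and at rest in both clips of the empty rail, head left: ratchet_neck within 18 mm of the narrow clip along the rail, both ratchet points within 9 mm of the rail's centre line and 5 mm of home height, square drive down within 25 degrees (z of ratchet_tail in the frame of clip_rail between 0.0348 and 0.0448 m and z of ratchet_neck in the frame of clip_rail between 0.0375 and 0.0475 m and x of ratchet_tail in the frame of clip_rail between -0.009 and 0.009 m and x of ratchet_neck in the frame of clip_rail between -0.009 and 0.009 m and y of ratchet_neck in the frame of clip_rail between 0.027 and 0.063 m and angle between ratchet's own z axis and vertical below 0.45 rad and linear speed of ratchet below 0.02 m/s); the robot touches nothing.
It also fails if it takes over 40 s, if anything falls off the work surface, if the arm or the gripper's body presses on something with over 40 N, if the wrist force passes 120 N, or if a joint passes its speed limit or range.

ROBOT

A 6-joint arm with a two-finger parallel gripper is mounted at the origin on a cart in front of the work surface, level with it; the furniture and walls round the work are solid. World frame = base frame: x ahead of the robot, y to its left, z up, the work surface at z = 0. Lengths are in m, angles in rad, forces in N, time in s.
With the tool pointing down it reaches from about 0.275 to 0.875 m from the base axis. Payload 12.5 kg.
Tool frame: the origin (TCP) lies on the centre line of the jaws, within the pads' length; the fingertips stand 19 mm ahead of it and the grasp point (between the pads) is the TCP; z points along the fingers, x is the direction in which the jaws open and shut, and the axes are right-handed (so a half turn about z gives the same grasp; the last joint's range is limited). The gripper opens to 85 mm and grips with 20 to 120 N. Pads are 22 mm wide; open, the fingers measure 114 mm over their backs; the gripper's body (76 mm by 85 mm) begins 54 mm behind the grasp point. The pads swing forward as they close: fully open they stand 13 mm farther back than shut.
Start: joints at [-1.346, 0.351, 1.652, -0, 1.139, -0.085], TCP at [0.168, -0.524, 0.25] pointing down, gripper open.
Joint ranges: [-2.75, 2.75], [-0.79, 2.1], [0.01, 2.65], [-1.57, 4.71], [0.07, 3.14], [-2.87, 2.87]. Speed limits (rad/s): [2.22, 2.22, 2.79, 3.14, 3.14, 3.14].

INTERFACE

Orientations are given as a rotation vector (axis times angle).
In Python, from cell import r, eyes gives the robot as it stands. The module is installed in compiled form; this text tells all that it offers.
- The arm moves only by the shell command python3 -m inch 'ROWS' [FORCE]. ROWS is JSON, a list of rows, each a list of 7 numbers: the opening, from 0 (shut) to 1 (fully open), then the shift along the tool's x, y, z normalised to -1 to 1, where 1 is 150 mm, then the turn, a rotation vector about the tool's x, y, z normalised to -1 to 1, where 1 is pi/2 rad. In form: [[jaw, tx, ty, tz, wx, wy, wz], ...]. A call has exactly 10 rows; each row shifts and turns the pose as measured when the row begins, along the tool's axes as they then stand; what a row does not reach is not made up. A row lasts 1/12 s, in which the tool goes at most 41.7 mm and 7.16 degrees, less where a joint would pass 70% of its speed; a pose out of reach is approached as far as the arm can. A call with a number of a shift or a turn outside -1 to 1 is refused whole. A call with a gripper value outside its range is refused whole. The fingers move at their own pace and stop on an object; FORCE is the grip in N (left out, the last holds). Time passes only in rows, so rows that do not move let the fingers close, or fill a call up. It gives the time, the measured TCP pose, the force and the opening at its end, in the units of the state.
- r.state(): the state, without advancing time (a new reading comes with each control period).
- eyes.grab_frame(name): name is "scene" or "top" or "wrist"; returns a dict with "image" (420x560x3 uint8, red, green, blue), "z_map" (420x560 float32, m along the optical axis (not along the pixel's ray), 0 where there is no reading), "fx", "fy", "cx", "cy" (pixels), "k1" (the pictures are not rectified: a ray, as slopes to the right and down, at radius r is drawn at 1 + k1 r^2 times it, then the intrinsics apply), "R" (3x3) and "t" (3): a world point X has camera coordinates R X + t. Camera axes: x right, y down, z forward; pixel columns grow to the right and rows downward; lengths in m; the calibration is good to about 2 mm. A picture is of the moment at which its call begins.
- r.sign_off(): hands the job in, once; it reports no verdict.
Trained networks look in a picture, given as the dict that the camera call returned (one of the last four; its "shot" number tells which), for a name from the list of things; names that differ only in an ending like _2 or _b are one class to them, and where a whole thing is asked for, a point or a joint stands for the part that bears it (a point fixed in the world has none). Each returns a list of dicts, best first, with "score" (0 to 1); they miss things now and then, are a little off and sometimes report something else, mostly with a low value. They report only what shows in the picture. A call takes as long as a camera call.
- eyes.boxes_of(picture, thing): "position" ([column, row] in pixels, amid what is visible of it).
- eyes.cut_out(picture, thing): "mask" (420x560 bool, what is visible of it) and "position" ([column, row] in pixels, amid what is visible of it).
- eyes.mark_of(picture, thing): "position" ([column, row] in pixels: a listed point, or the origin of a listed thing).
The state is a dict: "time_s": time; "q": joint angles; "qvel": joint speeds; "tau": joint torques, N m; "eef_pos": TCP position; "ee_rot": TCP orientation; "wrist_force": force on the tool from outside, world axes, zero at the start; "ft_torque": the same for the moment, N m; "gripper_width": opening from 0.0 (shut) to 1.0 (fully open).
Only numpy, scipy, OpenCV 4.12 (cv2) and the standard library are available. Lean on these libraries where they do the work, as an engineer would, in place of code of your own. Each camera call takes 0.05 s, during which the arm holds its last target.

## Working session

There is one attempt and no reset: what is moved stays moved. The work goes in short steps, Python scripts to look and compute and a shell command to move; the robot and the scene stay as the last step left them, time stands still between calls to the robot, and variables do not carry over. Pictures are saved under pics/ and viewed, and the job is handed in when it is done.

```bash
mkdir -p pics; ls; cat > h.py <<'E'
import numpy as np, cv2
from scipy.spatial.transform import Rotation as Ro
from cell import r, eyes
def save(d,name):
    cv2.imwrite('pics/'+name,cv2.cvtColor(d['image'],cv2.COLOR_RGB2BGR))
def ray(d,uv):
    K=np.array([[d['fx'],0,d['cx']],[0,d['fy'],d['cy']],[0,0,1.]])
    uv=np.asarray(uv,float).reshape(-1,1,2)
    return cv2.undistortPoints(uv,K,np.array([d['k1'],0,0,0,0.])).reshape(-1,2)
def world(d,uv,z=None):
    s=ray(d,uv); R=np.array(d['R']);t=np.array(d['t'])
    uvi=np.round(np.asarray(uv).reshape(-1,2)).astype(int)
    if z is None:
        z=d['z_map'][uvi[:,1],uvi[:,0]]
    pc=np.c_[s,np.ones(len(s))]*np.asarray(z).reshape(-1,1)
    return (pc-t)@R
def onz(d,uv,h):
    s=ray(d,uv); R=np.array(d['R']);t=np.array(d['t'])
    dirs=np.c_[s,np.ones(len(s))]@R; c=-R.T@t
    return c+dirs*((h-c[2])/dirs[:,2])[:,None]
E
python3 - <<'E'
from h import *
st=r.state(); print({k:np.round(v,4) for k,v in st.items()})
for n in ['scene','top','wrist']:
    d=eyes.grab_frame(n); save(d,n+'0.png')
    print(n, 'campos',np.round(-np.array(d['R']).T@np.array(d['t']),3))
    for th in ['ratchet','ratchet_tail','ratchet_neck','clip_rail','wide_clip','narrow_clip']:
        try: print(th,[(round(x['score'],2),np.round(x['position'],1).tolist(),np.round(world(d,x['position']),3).tolist()) for x in eyes.mark_of(d,th)[:3]])
        except Exception as e: print(th,e)
E
```

```text
pics
{'time_s': np.float64(0.0), 'q': array([-1.3456,  0.3512,  1.6524,  0.    ,  1.1391, -0.0846]), 'qvel': array([ 0.    , -0.0008,  0.0017, -0.0004,  0.0008,  0.0005]), 'tau': array([ 1.70000e-03, -5.06096e+01, -2.91402e+01, -0.00000e+00,
        4.50000e-03,  0.00000e+00]), 'eef_pos': array([ 0.1676, -0.5235,  0.2498]), 'ee_rot': array([-2.5369e+00,  1.8517e+00,  1.4000e-03]), 'wrist_force': array([ 0.8006, -0.0872,  0.2058]), 'ft_torque': array([ 0.0098, -0.025 ,  0.012 ]), 'gripper_width': np.float64(0.9989)}
scene campos [0.115 0.882 0.534]
ratchet [(0.83, [201.2, 277.7], [[0.617, 0.204, 0.004]]), (0.22, [299.8, 269.0], [[0.468, 0.084, -0.002]])]
ratchet_tail [(0.63, [216.4, 262.5], [[0.612, 0.158, 0.013]])]
ratchet_neck [(0.88, [185.5, 274.8], [[0.636, 0.226, 0.017]])]
clip_rail [(0.86, [289.3, 307.4], [[0.423, 0.225, 0.012]])]
wide_clip []
narrow_clip [(0.89, [281.9, 299.9], [[0.429, 0.242, 0.036]])]
top campos [0.408 0.031 1.062]
ratchet [(0.69, [213.0, 180.9], [[0.626, 0.194, 0.017]])]
ratchet_tail [(0.82, [232.1, 186.4], [[0.612, 0.144, 0.017]])]
ratchet_neck [(0.59, [197.6, 176.5], [[0.637, 0.234, 0.018]])]
clip_rail [(0.58, [209.4, 255.6], [[0.433, 0.197, 0.01]])]
wide_clip [(0.71, [225.0, 254.6], [[0.436, 0.155, 0.032]])]
narrow_clip [(0.67, [186.8, 259.4], [[0.422, 0.245, 0.056]])]
wrist campos [ 0.244 -0.499  0.374]
ratchet []
ratchet_tail []
ratchet_neck []
clip_rail []
wide_clip []
narrow_clip []
```

View pics/scene0.png

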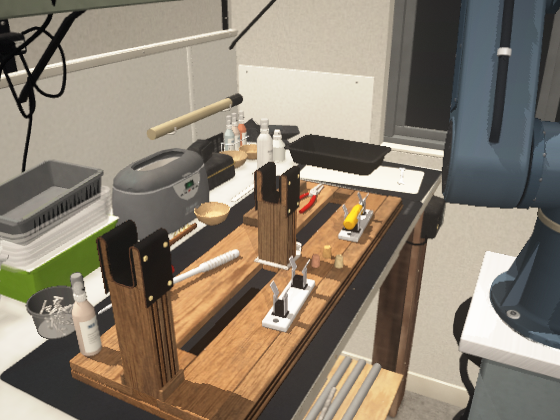

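View pics/top0.png

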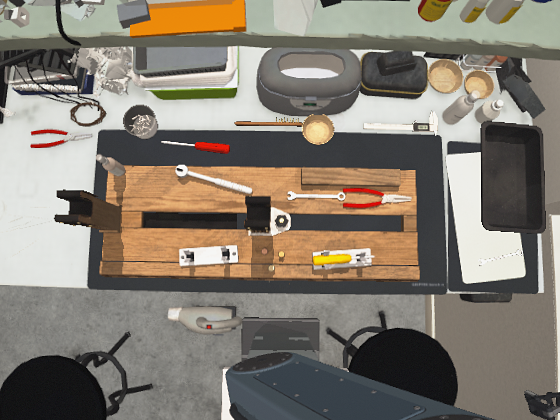

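```bash
cat > m.py <<'E'
from h import *
import sys
cam=sys.argv[1]
d=eyes.grab_frame(cam); save(d,sys.argv[2])
for th in ['ratchet','clip_rail']:
    c=eyes.cut_out(d,th)
    for m in c[:2]:
        mk=m['mask']; v,u=np.nonzero(mk)
        P=world(d,np.c_[u,v]); ok=d['z_map'][v,u]>0; P=P[ok]
        print(th,round(m['score'],2),m['position'],mk.sum(),'zpct',np.round(np.percentile(P[:,2],[5,25,50,75,95,99]),3))
        rect=cv2.minAreaRect(P[:,:2].astype(np.float32)*1000)
        print(' rect',np.round(rect[0],1),np.round(rect[1],1),round(rect[2],1), 'box',np.round(cv2.boxPoints(rect)).tolist())
        np.save(f'{cam}_{th}.npy',P)
E
python3 m.py top t1.png; python3 m.py scene s1.png
python3 - <<'E'
from h import *
d=eyes.grab_frame('top')
a=d['image'][150:290,60:300]; cv2.imwrite('pics/crop1.png',cv2.cvtColor(cv2.resize(a,None,fx=3.3,fy=3.3,interpolation=cv2.INTER_CUBIC),cv2.COLOR_RGB2BGR))
# height map
v,u=np.mgrid[150:290,60:300]; P=world(d,np.c_[u.ravel(),v.ravel()])
for lab,(x0,x1,y0,y1) in {}.items(): pass
hi=P[P[:,2]>0.08]; 
for s in (hi[hi[:,1]<0.3],hi[hi[:,1]>0.3]):
    print(np.round(s.min(0),3),np.round(s.max(0),3))
for z in [(210,160),(150,190),(230,265),(160,265)]: print(z,np.round(world(d,z),4))
E
```

```text
ratchet 0.7 [215.8, 178.3] 507 zpct [0.009 0.014 0.018 0.022 0.028 0.032]
 rect [634.5 194.8] [211.9  35.2] 77.0 box [[594.0, 96.0], [628.0, 88.0], [675.0, 294.0], [641.0, 302.0]]
clip_rail 0.89 [207.6, 254.0] 971 zpct [0.008 0.01  0.011 0.014 0.06  0.067]
 rect [436.2 200.1] [ 44.9 148.2] 5.1 box [[407.0, 272.0], [420.0, 124.0], [465.0, 128.0], [452.0, 276.0]]
ratchet 0.85 [210.5, 264.7] 524 zpct [0.006 0.012 0.016 0.018 0.02  0.022]
 rect [632.4 174.9] [163.8  41.3] 76.0 box [[593.0, 100.0], [633.0, 90.0], [672.0, 249.0], [632.0, 259.0]]
clip_rail 0.71 [289.0, 301.2] 1694 zpct [0.006 0.012 0.013 0.029 0.058 0.067]
 rect [447.8 202. ] [ 73.7 157. ] 4.9 box [[404.0, 277.0], [418.0, 121.0], [491.0, 127.0], [478.0, 283.0]]
[0.408 0.031 0.118] [0.561 0.097 1.062]
[0.49  0.431 0.08 ] [0.668 0.49  0.244]
(210, 160) [[ 0.6962  0.2128 -0.0383]]
(150, 190) [[ 6.031e-01  3.629e-01 -6.000e-04]]
(230, 265) [[ 0.4106  0.1454 -0.0036]]
(160, 265) [[0.4071 0.3255 0.0019]]
```

View pics/crop1.png

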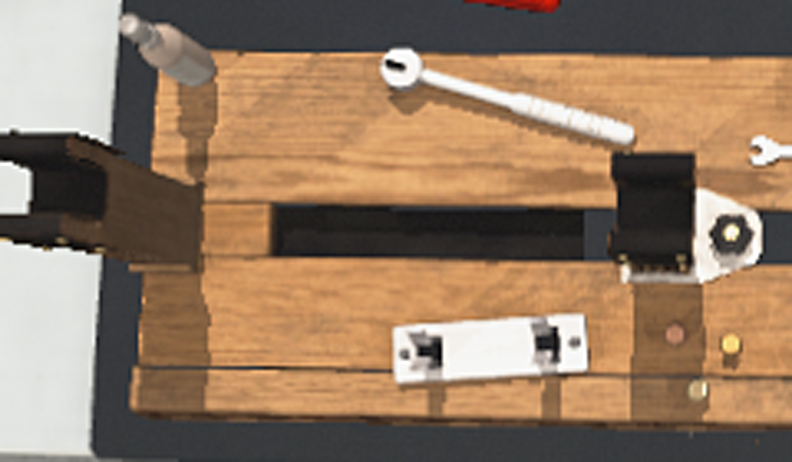

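```bash
cat >> h.py <<'E'
def plan(pos,xdir_deg):
    """delta to target: tool down, tool x axis at world yaw xdir_deg (mod 180 choose closest)"""
    st=r.state(); p=np.array(st['eef_pos']); R=Ro.from_rotvec(st['ee_rot']).as_matrix()
    best=None
    for k in (0,180):
        a=np.radians(xdir_deg+k); x=np.array([np.cos(a),np.sin(a),0]); z=np.array([0,0,-1.]); T=np.c_[x,np.cross(z,x),z]
        w=Ro.from_matrix(R.T@T).as_rotvec()
        print(k,'turn units',np.round(w/(np.pi/2),4),'rad',np.round(w,4),'q6',round(st['q'][5],3))
    sh=R.T@(np.array(pos)-p)
    print('shift units',np.round(sh/0.15,4),'mm',np.round(sh*1e3,1),'world d',np.round((np.array(pos)-p)*1e3,1),'pos',np.round(p,4))
    print('toolx yaw',np.degrees(np.arctan2(R[1,0],R[0,0])).round(2),'F',np.round(st['wrist_force'],1),'w',round(float(st['gripper_width']),3),'t',round(float(st['time_s']),2))
E
python3 - <<'E'
from h import *
R=Ro.from_rotvec(r.state()['ee_rot']).as_matrix(); print(R.round(3))
plan([0.626,0.195,0.40],-14)
d=eyes.grab_frame('top')
m=eyes.cut_out(d,'ratchet')[0]['mask'].astype(np.uint8)
g=cv2.cvtColor(d['image'],cv2.COLOR_RGB2HSV)
b=d['image'].astype(int)
white=((b.min(2)>130)&(b.max(2)-b.min(2)<40)&(cv2.dilate(m,np.ones((5,5)))>0))
v,u=np.nonzero(white)
P=onz(d,np.c_[u,v],0.015)
q=P[:,:2]; c=q.mean(0); 
l=cv2.fitLine(q.astype(np.float32),cv2.DIST_HUBER,0,0.001,0.001).ravel(); dr=l[:2]*np.sign(l[1])
s=(q-l[2:])@dr; n=(q-l[2:])@np.array([-dr[1],dr[0]])
print(len(u),'dir',np.degrees(np.arctan2(dr[1],dr[0])),'ends',l[2:]+dr*s.min(),l[2:]+dr*s.max(),'len',np.ptp(s))
for a in np.linspace(s.min(),s.max(),12)[:-1]:
    k=(s>=a)&(s<a+np.ptp(s)/11); print(round(a,3),n[k].mean().round(4),np.ptp(n[k]).round(4))
print('mid',l[2:]+dr*(s.min()+s.max())/2)
E
```

```text
[[ 0.305 -0.952 -0.   ]
 [-0.952 -0.305  0.   ]
 [-0.    -0.    -1.   ]]
0 turn units [-0.      0.     -0.6472] rad [-0.      0.     -1.0166] q6 -0.085
180 turn units [0.     0.     1.3528] rad [0.    0.    2.125] q6 -0.085
shift units [-3.6323 -4.3709 -0.998 ] mm [-544.8 -655.6 -149.7] world d [458.3 718.8 149.7] pos [ 0.1677 -0.5238  0.2503]
toolx yaw -72.25 F [ 0.1 -0.2 -0.5] w 1.0 t 1.4
451 dir 74.05854 ends [0.60108926 0.09378897] [0.65845304 0.29461448] len 0.2088575764201518
-0.105 -0.0002 0.0158
-0.086 -0.0004 0.0166
-0.067 0.0002 0.0166
-0.048 0.0002 0.0158
-0.029 0.0002 0.0159
-0.01 0.0001 0.0141
0.009 0.0004 0.0098
0.028 0.0005 0.0101
0.047 0.0006 0.0104
0.066 -0.0008 0.0302
0.085 0.0001 0.0302
mid [0.62977115 0.19420172]
```

```bash
python3 -m inch '[[1,0,0,-0.25,0,0,-0.078],[1,0,0,-0.25,0,0,-0.078],[1,0,0,-0.25,0,0,-0.078],[1,0,0,-0.2,0,0,-0.078],[1,0,0,0,0,0,-0.078],[1,0,0,0,0,0,-0.078],[1,0,0,0,0,0,-0.078],[1,0,0,0,0,0,-0.078],[1,0,0,0,0,0,0],[1,0,0,0,0,0,0]]' 40
python3 - <<'E'
from h import *
plan([0.6298,0.1942,0.30],-15.94)
E
```

```text
time_s: 2.33
eef_pos: [0.1675, -0.5231, 0.4005]
ee_rot: [-3.115, 0.407, 0.0]
wrist_force: [-0.1, -0.6, -0.2]
gripper_width: 0.997
0 turn units [-0.0002  0.0001  0.0118] rad [-0.0003  0.0002  0.0185] q6 -1.086
180 turn units [-2.0000e-04 -3.0000e-04 -1.9882e+00] rad [-3.0000e-04 -5.0000e-04 -3.1231e+00] q6 -1.086
shift units [ 1.7508 -5.4125  0.6714] mm [ 262.6 -811.9  100.7] world d [ 462.3  717.3 -100.5] pos [ 0.1675 -0.5231  0.4005]
toolx yaw -14.88 F [-0.1 -0.6 -0.2] w 0.997 t 2.33
```

```bash
python3 -m inch '[[1,0.08,-0.25,0,0,0,0],[1,0.08,-0.25,0,0,0,0],[1,0.08,-0.25,0,0,0,0],[1,0.08,-0.25,0,0,0,0],[1,0.08,-0.25,0,0,0,0],[1,0.08,-0.25,0,0,0,0],[1,0.08,-0.25,0,0,0,0],[1,0.08,-0.25,0,0,0,0],[1,0.08,-0.25,0,0,0,0],[1,0.08,-0.25,0,0,0,0]]'
python3 -m inch '[[1,0.08,-0.25,0,0,0,0],[1,0.08,-0.25,0,0,0,0],[1,0.08,-0.25,0,0,0,0],[1,0.08,-0.25,0,0,0,0],[1,0.08,-0.25,0,0,0,0],[1,0.08,-0.25,0,0,0,0],[1,0.08,-0.25,0,0,0,0],[1,0.08,-0.25,0,0,0,0],[1,0.08,-0.25,0,0,0,0],[1,0,0,0,0,0,0]]'
python3 - <<'E'
from h import *
plan([0.6298,0.1942,0.25],-15.94)
E
```

```text
time_s: 3.17
eef_pos: [0.3905, -0.1862, 0.3984]
ee_rot: [-3.101, 0.495, 0.002]
wrist_force: [0.6, -1.4, 0.7]
gripper_width: 0.999
time_s: 4.0
eef_pos: [0.6121, 0.1207, 0.3969]
ee_rot: [-3.09, 0.559, 0.002]
wrist_force: [-0.4, -0.6, 0.6]
gripper_width: 0.999
0 turn units [-0.0009  0.001  -0.0506] rad [-0.0014  0.0015 -0.0794] q6 0.477
180 turn units [1.5000e-03 1.4000e-03 1.9494e+00] rad [2.3000e-03 2.1000e-03 3.0622e+00] q6 0.477
shift units [-0.0597 -0.4992  0.98  ] mm [ -9.  -74.9 147. ] world d [  17.7   73.5 -146.9] pos [0.6121 0.1207 0.3969]
toolx yaw -20.49 F [-0.4 -0.6  0.6] w 0.999 t 4.0
```

```bash
python3 -m inch '[[1,-0.02,-0.25,0,0,0,0],[1,-0.03,-0.25,0,0,0,0],[1,0,0,0.22,0,0,-0.05],[1,0,0,0.22,0,0,0],[1,0,0,0.22,0,0,0],[1,0,0,0.22,0,0,0],[1,0,0,0.2,0,0,0],[1,0,0,0,0,0,0],[1,0,0,0,0,0,0],[1,0,0,0,0,0,0]]'
python3 - <<'E'
from h import *
plan([0.6298,0.1942,0.10],-15.94)
d=eyes.grab_frame('wrist'); save(d,'w1.png')
for th in ['ratchet','ratchet_tail','ratchet_neck']:
    print(th,[(round(x['score'],2),np.round(x['position'],1).tolist(),np.round(onz(d,x['position'],0.015),4).tolist()) for x in eyes.mark_of(d,th)[:3]])
c=eyes.cut_out(d,'ratchet')
if c:
    v,u=np.nonzero(c[0]['mask']); P=onz(d,np.c_[u,v],0.015)[:,:2]
    print(c[0]['score'],len(u)); rect=cv2.minAreaRect((P*1000).astype(np.float32)); print(rect)
    l=cv2.fitLine(P.astype(np.float32),cv2.DIST_HUBER,0,0.001,0.001).ravel();print(l,np.degrees(np.arctan2(l[1],l[0])))
E
```

```text
time_s: 4.83
eef_pos: [0.6325, 0.1983, 0.2283]
ee_rot: [-3.102, 0.486, 0.001]
wrist_force: [-0.1, -0.2, -0.3]
gripper_width: 1.003
0 turn units [-0.0007  0.0007 -0.0208] rad [-0.0012  0.0011 -0.0327] q6 0.543
180 turn units [1.1000e-03 1.2000e-03 1.9792e+00] rad [1.7000e-03 1.8000e-03 3.1089e+00] q6 0.543
shift units [-0.0081  0.0326  0.8556] mm [ -1.2   4.9 128.3] world d [  -2.7   -4.1 -128.3] pos [0.6325 0.1983 0.2283]
toolx yaw -17.81 F [-0.1 -0.2 -0.3] w 1.003 t 4.83
ratchet [(0.76, [281.5, 184.7], [[0.6382, 0.1962, 0.015]]), (0.45, [270.0, 145.3], [[0.6393, 0.2335, 0.015]])]
ratchet_tail [(0.89, [274.5, 237.2], [[0.6163, 0.1492, 0.015]])]
ratchet_neck [(0.63, [269.0, 148.8], [[0.6375, 0.2309, 0.015]])]
0.61 3777
((625.0088500976562, 196.13519287109375), (203.98233032226562, 33.40114212036133), 72.06704711914062)
[0.25826275 0.9660747  0.6331423  0.20959239] 75.03299
```

View pics/w1.png

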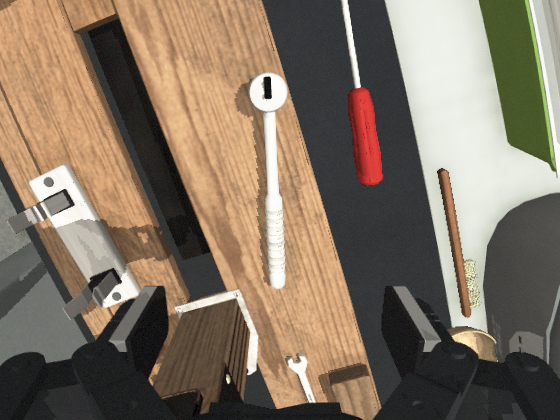

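```bash
python3 -m inch '[[1,-0.008,0.033,0.1,0,0,-0.021],[1,0,0,0.18,0,0,0],[1,0,0,0.18,0,0,0],[1,0,0,0.18,0,0,0],[1,0,0,0.18,0,0,0],[1,0,0,0.1,0,0,0],[1,0,0,0.05,0,0,0],[1,0,0,0,0,0,0],[1,0,0,0,0,0,0],[1,0,0,0,0,0,0]]' 80
python3 - <<'E'
from h import *
plan([0.6295,0.1942,0.022],-15.7)
E
```

```text
time_s: 5.92
eef_pos: [0.6371, 0.1957, 0.0895]
ee_rot: [-3.103, 0.432, -0.03]
wrist_force: [0.4, 0.2, 0.1]
gripper_width: 0.999
0 turn units [-0.0073 -0.0112 -0.0016] rad [-0.0115 -0.0177 -0.0025] q6 0.503
180 turn units [-0.0176  0.0115  1.9983] rad [-0.0277  0.0181  3.139 ] q6 0.503
shift units [-0.0538  0.0284  0.449 ] mm [-8.1  4.3 67.3] world d [ -7.6  -1.5 -67.5] pos [0.6371 0.1957 0.0895]
toolx yaw -15.85 F [0.4 0.2 0.1] w 0.999 t 5.92
```

```bash
python3 -m inch '[[1,-0.054,0.028,0,-0.007,-0.011,0],[1,0,0,0.06,0,0,0],[1,0,0,0.06,0,0,0],[1,0,0,0.06,0,0,0],[1,0,0,0.04,0,0,0],[1,0,0,0,0,0,0],[1,0,0,0,0,0,0],[1,0,0,0,0,0,0],[1,0,0,0,0,0,0],[1,0,0,0,0,0,0]]' 80
python3 - <<'E'
from h import *
print(np.round(r.state()['q'],3),np.round(r.state()['qvel'],3))
plan([0.6295,0.1942,0.022],-15.7)
d=eyes.grab_frame('wrist'); save(d,'w2.png')
E
```

```text
time_s: 6.75
eef_pos: [0.6289, 0.1941, 0.0565]
ee_rot: [-3.11, 0.433, -0.005]
wrist_force: [-0.8, -0.7, 0.1]
gripper_width: 1.0
[0.229 0.771 1.476 0.    0.891 0.505] [-0.    -0.002 -0.004  0.002 -0.001  0.   ]
0 turn units [-0.0013 -0.002  -0.0016] rad [-0.002  -0.0032 -0.0025] q6 0.505
180 turn units [-0.0032  0.002   1.9984] rad [-5.0000e-03  3.1000e-03  3.1391e+00] q6 0.505
shift units [ 0.0027 -0.0012  0.2303] mm [ 0.4 -0.2 34.5] world d [  0.6   0.1 -34.5] pos [0.6289 0.1941 0.0565]
toolx yaw -15.84 F [-0.8 -0.7  0.1] w 1.0 t 6.75
```

View pics/w2.png

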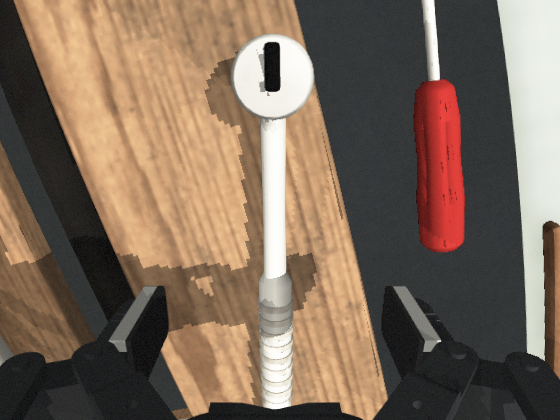

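```bash
python3 -m inch '[[1,0.002,0,0.06,0,0,0],[1,0,0,0.06,0,0,0],[1,0,0,0.06,0,0,0],[1,0,0,0.03,0,0,0],[0.35,0,0,0,0,0,0],[0.35,0,0,0,0,0,0],[0.35,0,0,0,0,0,0],[0.35,0,0,0,0,0,0],[0.35,0,0,0,0,0,0],[0.35,0,0,0,0,0,0]]' 80
python3 - <<'E'
from h import *
plan([0.6295,0.1942,0.022],-15.7)
d=eyes.grab_frame('wrist'); save(d,'w3.png')
E
```

```text
time_s: 7.63
eef_pos: [0.6295, 0.1941, 0.0217]
ee_rot: [-3.11, 0.433, -0.006]
wrist_force: [0.9, -0.3, 0.5]
gripper_width: 0.353
0 turn units [-0.0013 -0.0022 -0.0015] rad [-0.0021 -0.0035 -0.0024] q6 0.505
180 turn units [-0.0035  0.0021  1.9985] rad [-0.0055  0.0033  3.1392] q6 0.505
shift units [-0.0001 -0.0008 -0.0022] mm [-0.  -0.1 -0.3] world d [0.  0.1 0.3] pos [0.6295 0.1941 0.0217]
toolx yaw -15.84 F [ 0.9 -0.3  0.5] w 0.353 t 7.63
```

View pics/w3.png

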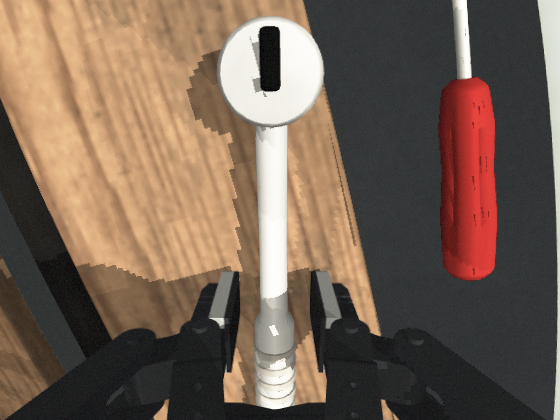

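No contact force, and the fingers straddle the handle (col 273) evenly. I'll close them.

```bash
python3 -m inch '[[0,0,0,0,0,0,0],[0,0,0,0,0,0,0],[0,0,0,0,0,0,0],[0,0,0,0,0,0,0],[0,0,0,0,0,0,0],[0,0,0,-0.1,0,0,0],[0,0,0,-0.15,0,0,0],[0,0,0,-0.2,0,0,0],[0,0,0,-0.2,0,0,0],[0,0,0,-0.2,0,0,0]]' 80
python3 - <<'E'
from h import *
plan([0.436,0.205,0.2],5)
d=eyes.grab_frame('wrist'); save(d,'w4.png')
E
python3 m.py top t2.png; python3 m.py scene s2.png
```

```text
time_s: 8.52
eef_pos: [0.6247, 0.1929, 0.1492]
ee_rot: [3.108, -0.432, -0.016]
wrist_force: [0.9, 0.2, -2.7]
gripper_width: 0.154
0 turn units [ 0.0022  0.0067 -0.2316] rad [ 0.0034  0.0105 -0.3638] q6 0.505
180 turn units [ 0.0094 -0.003   1.7684] rad [ 0.0147 -0.0048  2.7778] q6 0.505
shift units [-1.2354  0.2675 -0.3256] mm [-185.3   40.1  -48.8] world d [-188.7   12.1   50.8] pos [0.6247 0.1929 0.1492]
toolx yaw -15.85 F [ 0.9  0.2 -2.7] w 0.154 t 8.52
ratchet 0.56 [238.0, 179.1] 160 zpct [0.001 0.147 0.149 0.151 0.153 0.154]
 rect [620.  133.6] [81.1 34. ] 40.3 box [[578.0, 120.0], [600.0, 94.0], [662.0, 147.0], [640.0, 173.0]]
ratchet 0.7 [187.2, 212.7] 692 zpct [0.132 0.139 0.143 0.146 0.153 0.156]
 rect [697.7  21.2] [132.4 550.2] 22.9 box [[530.0, 249.0], [744.0, -258.0], [866.0, -206.0], [651.0, 300.0]]
```

View pics/w4.png

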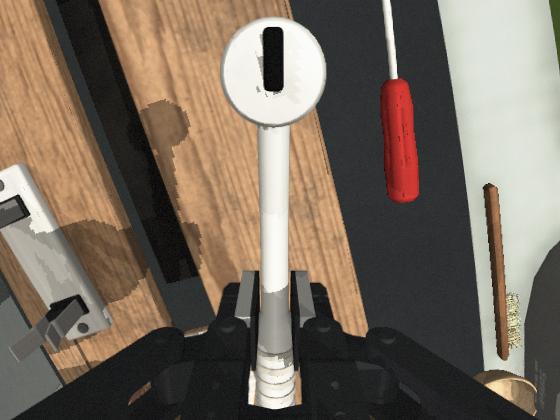

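View pics/s2.png

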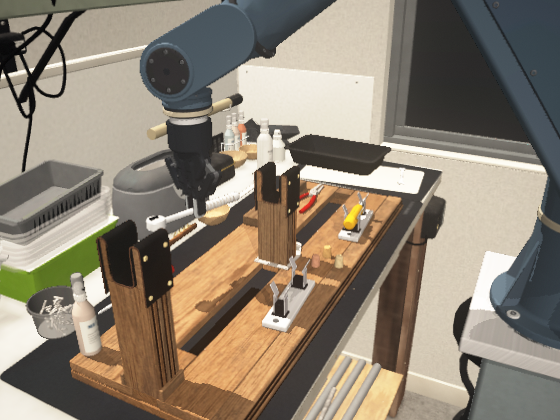

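```bash
cat > rail.py <<'E'
from h import *
d=eyes.grab_frame('top')
for f,dd in (('top0.png',d),):
    im=cv2.cvtColor(cv2.imread('pics/'+f),cv2.COLOR_BGR2RGB)
    b=im.astype(int); 
    w=(b.min(2)>150)&(b.max(2)-b.min(2)<45); w[:, :170]=0; w[:,245:]=0; w[:238]=0; w[272:]=0
    n,lab,stt,cen=cv2.connectedComponentsWithStats(w.astype(np.uint8)); k=1+np.argmax(stt[1:,4]); print(stt[k])
    w2=cv2.morphologyEx((lab==k).astype(np.uint8),cv2.MORPH_CLOSE,np.ones((9,9)))
    v,u=np.nonzero(w2); P=onz(d,np.c_[u,v],0.012)
    rect=cv2.minAreaRect((P[:,:2]*1000).astype(np.float32)); print(rect,np.round(cv2.boxPoints(rect)).tolist())
    # screw holes: dark spots at ends
    a=im[238:274,170:246]; cv2.imwrite('pics/rail.png',cv2.cvtColor(cv2.resize(a,None,fx=10,fy=10,interpolation=cv2.INTER_CUBIC),cv2.COLOR_RGB2BGR))
E
python3 rail.py
```

```text
[179 245  59  21 856]
((434.3220520019531, 200.69857788085938), (44.67823791503906, 149.55368041992188), 5.041964054107666) [[405.0, 273.0], [419.0, 124.0], [463.0, 128.0], [450.0, 277.0]]
```

View pics/rail.png

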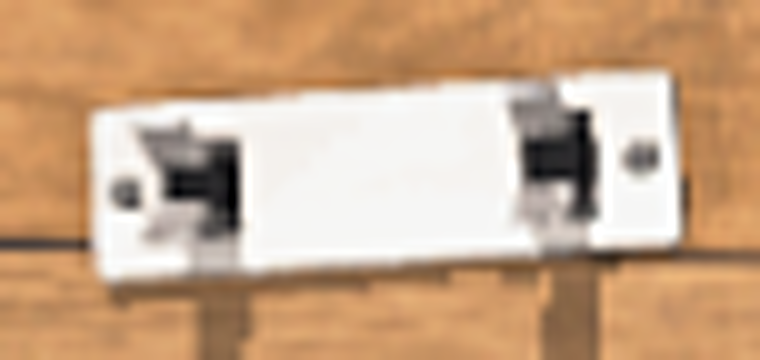

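```bash
python3 -m inch '[[0,0,-0.12,-0.15,0,0,-0.077],[0,0,-0.12,-0.15,0,0,-0.077],[0,0,0,-0.15,0,0,-0.077],[0,0,0,0,0,0,0],[0,-0.1,0,0,0,0,0],[0,-0.2,0,0,0,0,0],[0,-0.2,0,0,0,0,0],[0,-0.2,0,0,0,0,0],[0,-0.2,0,0,0,0,0],[0,-0.1,0,0,0,0,0]]'
python3 - <<'E'
from h import *
plan([0.4339,0.2057,0.2],5.04)
d=eyes.grab_frame('top')
v,u=np.mgrid[150:290,60:300]; zz=d['z_map'][150:290,60:300].ravel(); P=world(d,np.c_[u.ravel(),v.ravel()])
s=P[(zz>0)&(P[:,2]>0.12)&(P[:,2]<.26)&(P[:,1]<.12)]; print(len(s),np.percentile(s,[1,99],axis=0).round(3))
for p in [(182.3,257.1),(233.8,253.5)]: print(onz(d,p,0.012).round(4))
E
```

```text
time_s: 9.75
eef_pos: [0.4753, 0.2117, 0.2028]
ee_rot: [3.131, 0.126, -0.052]
wrist_force: [-0.0, 0.4, -3.6]
gripper_width: 0.156
0 turn units [ 0.004   0.0214 -0.0047] rad [ 0.0062  0.0336 -0.0074] q6 0.247
180 turn units [ 0.0335 -0.0062  1.995 ] rad [ 0.0526 -0.0098  3.1337] q6 0.247
shift units [-0.2778  0.0177  0.0284] mm [-41.7   2.6   4.3] world d [-41.4  -6.   -2.8] pos [0.4753 0.2117 0.2028]
toolx yaw 4.61 F [-0.   0.4 -3.6] w 0.156 t 9.75
913 [[0.478 0.043 0.124]
 [0.558 0.118 0.197]]
[[0.4284 0.2662 0.012 ]]
[[0.4398 0.1348 0.012 ]]
```

```bash
python3 -m inch '[[0,-0.09,0.006,0,0.002,0.01,-0.002],[0,-0.09,0.006,0,0.002,0.01,-0.002],[0,-0.09,0.006,0,0,0,0],[0,0,0,0,0,0,0],[0,0,0,0,0,0,0],[0,0,0,0.1,0,0,0],[0,0,0,0.15,0,0,0],[0,0,0,0.1,0,0,0],[0,0,0,0,0,0,0],[0,0,0,0,0,0,0]]'
python3 - <<'E'
from h import *
plan([0.4339,0.2057,0.09],5.04)
for n in ['wrist','scene','top']: save(eyes.grab_frame(n),n+'5.png')
E
```

```text
time_s: 10.63
eef_pos: [0.4308, 0.2033, 0.1415]
ee_rot: [3.137, 0.099, -0.017]
wrist_force: [0.2, -0.2, -2.1]
gripper_width: 0.155
0 turn units [ 0.0017  0.0069 -0.0158] rad [ 0.0027  0.0108 -0.0248] q6 0.28
180 turn units [ 0.0107 -0.0026  1.9842] rad [ 0.0168 -0.0041  3.1168] q6 0.28
shift units [ 0.0251 -0.0155  0.3428] mm [ 3.8 -2.3 51.4] world d [  3.1   2.4 -51.5] pos [0.4308 0.2033 0.1415]
toolx yaw 3.62 F [ 0.2 -0.2 -2.1] w 0.155 t 10.63
```

View pics/wrist5.png

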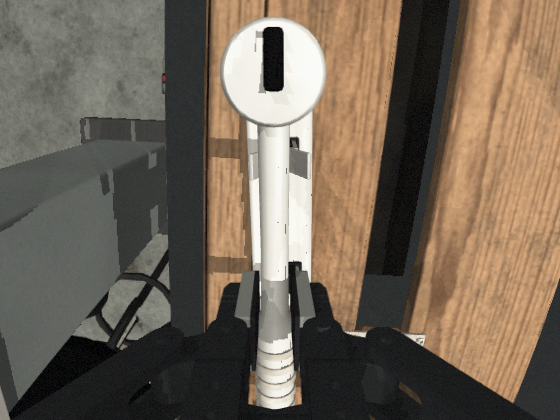

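View pics/scene5.png

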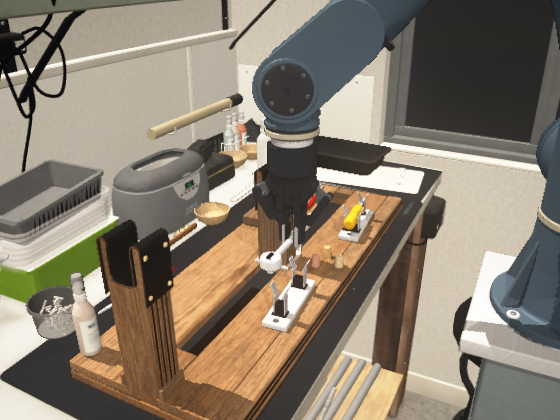

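```bash
python3 -m inch '[[0,0.025,-0.016,0,0.002,0.007,-0.016],[0,0,0,0,0,0,0],[0,0,0,0.08,0,0,0],[0,0,0,0.08,0,0,0],[0,0,0,0.08,0,0,0],[0,0,0,0.05,0,0,0],[0,0,0,0,0,0,0],[0,0,0,0,0,0,0],[0,0,0,0,0,0,0],[0,0,0,0,0,0,0]]' 100
python3 - <<'E'
from h import *
plan([0.4339,0.2057,0.062],5.04)
d=eyes.grab_frame('scene');a=d['image'][220:350,200:350]; cv2.imwrite('pics/s6.png',cv2.cvtColor(cv2.resize(a,None,fx=4,fy=4,interpolation=cv2.INTER_CUBIC),cv2.COLOR_RGB2BGR))
E
```

```text
time_s: 11.62
eef_pos: [0.4395, 0.2083, 0.1036]
ee_rot: [-3.133, -0.146, -0.024]
wrist_force: [-0.0, -0.1, -2.8]
gripper_width: 0.15
0 turn units [-0.0029 -0.0099  0.0034] rad [-0.0046 -0.0155  0.0053] q6 0.253
180 turn units [ 0.0155 -0.0046 -1.9966] rad [ 0.0243 -0.0072 -3.1362] q6 0.253
shift units [-0.0432  0.0154  0.2767] mm [-6.5  2.3 41.5] world d [ -5.6  -2.6 -41.6] pos [0.4395 0.2083 0.1036]
toolx yaw 5.34 F [-0.  -0.1 -2.8] w 0.15 t 11.62
```

View pics/s6.png

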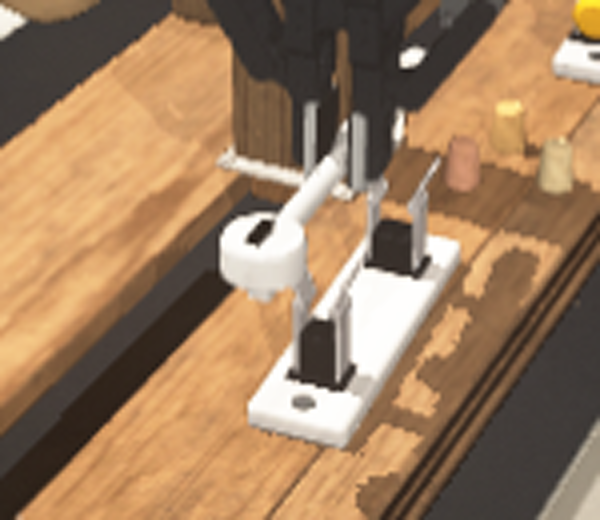

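```bash
python3 -m inch '[[0,-0.043,0.015,0,-0.003,-0.01,0.003],[0,0,0,0,0,0,0],[0,0,0,0.03,0,0,0],[0,0,0,0.03,0,0,0],[0,0,0,0.03,0,0,0],[0,0,0,0,0,0,0],[0,0,0,0,0,0,0],[0,0,0,0,0,0,0],[0,0,0,0,0,0,0],[0,0,0,0,0,0,0]]' 100
python3 - <<'E'
from h import *
plan([0.4339,0.2057,0.062],5.04)
E
```

```text
time_s: 12.5
eef_pos: [0.433, 0.2053, 0.0893]
ee_rot: [3.138, 0.138, -0.001]
wrist_force: [0.0, -0.2, -2.9]
gripper_width: 0.144
0 turn units [ 0.0002  0.0003 -0.    ] rad [ 0.0003  0.0005 -0.    ] q6 0.258
180 turn units [ 5.e-04 -3.e-04  2.e+00] rad [ 8.0000e-04 -5.0000e-04  3.1416e+00] q6 0.258
shift units [ 0.0063 -0.0021  0.1823] mm [ 0.9 -0.3 27.3] world d [  0.9   0.4 -27.3] pos [0.433  0.2053 0.0893]
toolx yaw 5.04 F [ 0.  -0.2 -2.9] w 0.144 t 12.5
```

```bash
python3 -m inch '[[0,0.006,-0.002,0.03,0,0,0],[0,0,0,0.03,0,0,0],[0,0,0,0.03,0,0,0],[0,0,0,0.03,0,0,0],[0,0,0,0.03,0,0,0],[0,0,0,0,0,0,0],[0,0,0,0,0,0,0],[0,0,0,0,0,0,0],[0,0,0,0,0,0,0],[0,0,0,0,0,0,0]]' 100
python3 - <<'E'
from h import *
plan([0.4339,0.2057,0.0477],5.04)
d=eyes.grab_frame('wrist'); save(d,'w7.png')
d=eyes.grab_frame('scene');a=d['image'][220:350,200:350]; cv2.imwrite('pics/s7.png',cv2.cvtColor(cv2.resize(a,None,fx=4,fy=4,interpolation=cv2.INTER_CUBIC),cv2.COLOR_RGB2BGR))
E
```

```text
time_s: 13.33
eef_pos: [0.4335, 0.2056, 0.0642]
ee_rot: [3.138, 0.138, -0.003]
wrist_force: [-2.0, 0.0, -2.4]
gripper_width: 0.147
0 turn units [ 0.0003  0.0012 -0.0002] rad [ 0.0005  0.0019 -0.0003] q6 0.258
180 turn units [ 1.9000e-03 -5.0000e-04  1.9998e+00] rad [ 2.9000e-03 -9.0000e-04  3.1413e+00] q6 0.258
shift units [ 0.0027 -0.0003  0.1103] mm [ 0.4 -0.  16.5] world d [  0.4   0.1 -16.5] pos [0.4335 0.2056 0.0642]
toolx yaw 5.03 F [-2.   0.  -2.4] w 0.147 t 13.33
```

View pics/w7.png

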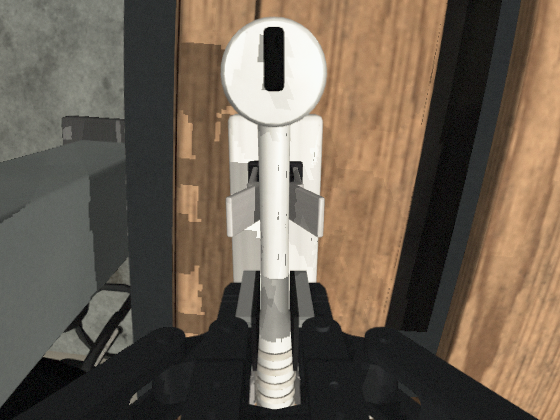

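View pics/s7.png

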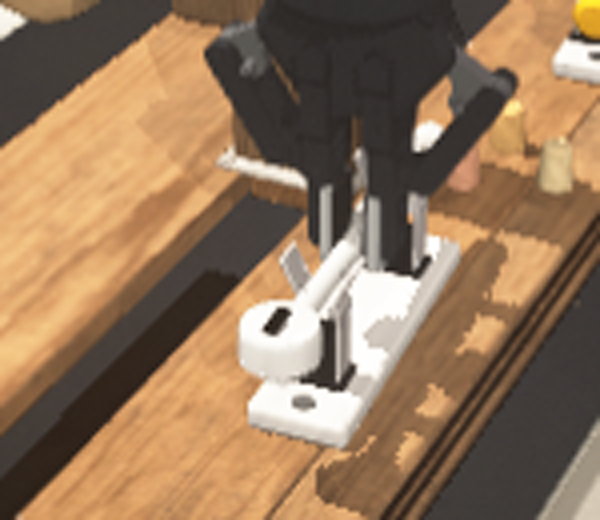

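```bash
python3 -m inch '[[0,0,0,0.03,0,0,0],[0,0,0,0.03,0,0,0],[0,0,0,0.03,0,0,0],[0,0,0,0.02,0,0,0],[0,0,0,0,0,0,0],[0,0,0,0,0,0,0],[0,0,0,0,0,0,0],[0,0,0,0,0,0,0],[0,0,0,0,0,0,0],[0,0,0,0,0,0,0]]' 100
python3 - <<'E'
from h import *
plan([0.4339,0.2057,0.0477],5.04)
d=eyes.grab_frame('wrist'); save(d,'w8.png')
d=eyes.grab_frame('scene');a=d['image'][220:350,200:350]; cv2.imwrite('pics/s8.png',cv2.cvtColor(cv2.resize(a,None,fx=4,fy=4,interpolation=cv2.INTER_CUBIC),cv2.COLOR_RGB2BGR))
E
```

```text
time_s: 14.27
eef_pos: [0.4344, 0.2061, 0.0503]
ee_rot: [3.138, 0.138, 0.0]
wrist_force: [-4.2, -1.4, 9.0]
gripper_width: 0.145
0 turn units [ 0.0001 -0.0002  0.0002] rad [ 0.0002 -0.0003  0.0002] q6 0.258
180 turn units [ 3.0000e-04  2.0000e-04 -1.9998e+00] rad [ 4.0000e-04  3.0000e-04 -3.1414e+00] q6 0.258
shift units [-0.0039  0.0024  0.0172] mm [-0.6  0.4  2.6] world d [-0.5 -0.4 -2.6] pos [0.4344 0.2061 0.0503]
toolx yaw 5.05 F [-4.2 -1.4  9. ] w 0.145 t 14.27
```

View pics/w8.png

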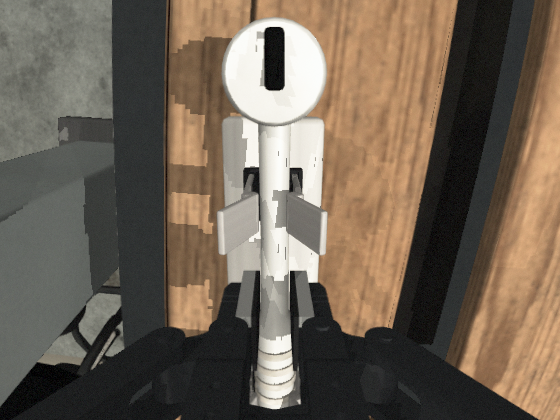

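View pics/s8.png

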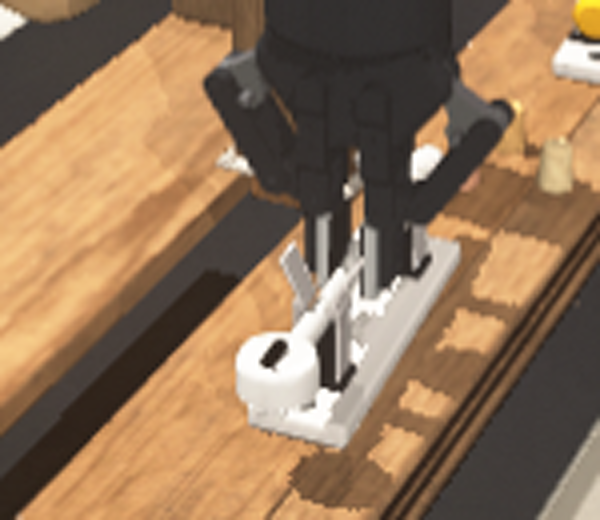

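```bash
python3 -m inch '[[0,-0.003,0.002,0.02,0,0,0],[0,0,0,0.02,0,0,0],[0,0,0,0.01,0,0,0],[0,0,0,0,0,0,0],[0,0,0,0,0,0,0],[0,0,0,0,0,0,0],[0,0,0,0,0,0,0],[0,0,0,0,0,0,0],[0,0,0,0,0,0,0],[0,0,0,0,0,0,0]]' 100
python3 - <<'E'
from h import *
plan([0.4339,0.2057,0.0477],5.04)
d=eyes.grab_frame('scene');a=d['image'][220:350,200:350]; cv2.imwrite('pics/s9.png',cv2.cvtColor(cv2.resize(a,None,fx=4,fy=4,interpolation=cv2.INTER_CUBIC),cv2.COLOR_RGB2BGR))
for th in ['ratchet','ratchet_tail','ratchet_neck','clip_rail']:
    print(th,[(round(x['score'],2),np.round(x['position'],1).tolist(),np.round(world(d,x['position']),4).tolist()) for x in eyes.mark_of(d,th)[:2]])
E
```

```text
time_s: 15.2
eef_pos: [0.4343, 0.2061, 0.0503]
ee_rot: [3.138, 0.14, -0.001]
wrist_force: [-3.9, -1.7, 9.9]
gripper_width: 0.141
0 turn units [0.0004 0.0003 0.0007] rad [0.0007 0.0005 0.0011] q6 0.258
180 turn units [-5.0000e-04  7.0000e-04 -1.9993e+00] rad [-8.0000e-04  1.1000e-03 -3.1405e+00] q6 0.258
shift units [-0.0029  0.0024  0.0171] mm [-0.4  0.4  2.6] world d [-0.4 -0.4 -2.6] pos [0.4343 0.2061 0.0503]
toolx yaw 5.1 F [-3.9 -1.7  9.9] w 0.141 t 15.2
ratchet [(0.83, [290.7, 295.3], [[0.4363, 0.1924, 0.0126]])]
ratchet_tail [(0.94, [295.3, 272.6], [[0.4164, 0.2187, 0.0794]])]
ratchet_neck [(0.84, [279.8, 299.4], [[0.4265, 0.2548, 0.0458]])]
clip_rail [(0.77, [289.2, 307.4], [[0.423, 0.2262, 0.0129]])]
```

View pics/s9.png

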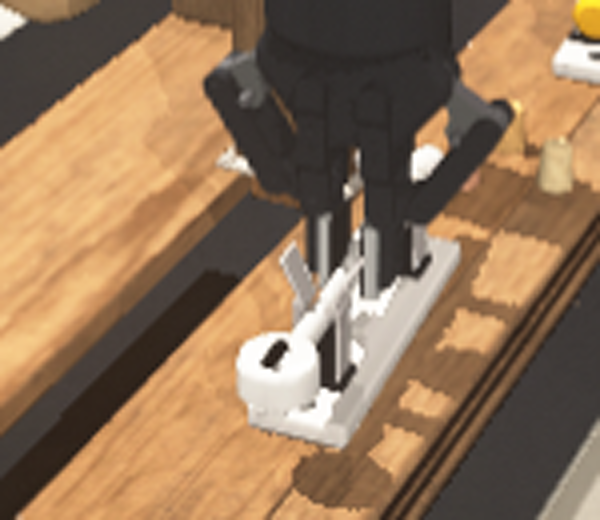

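```bash
python3 -m inch '[[0,0,0,0,0,0,0],[0,0,0,0,0,0,0],[0,0,0,0,0,0,0],[0,0,0,0.01,0,0,0],[0,0,0,0.01,0,0,0],[0,0,0,0.02,0,0,0],[0,0,0,0.02,0,0,0],[0,0,0,0.03,0,0,0],[0,0,0,0.03,0,0,0],[0,0,0,0.03,0,0,0]]' 100
python3 - <<'E'
from h import *
plan([0.4339,0.2057,0.0477],5.04)
d=eyes.grab_frame('wrist'); save(d,'w10.png')
plan([0.4339,0.2057,0.0477],5.04)
E
```

```text
time_s: 16.28
eef_pos: [0.4347, 0.2063, 0.0493]
ee_rot: [3.135, 0.143, -0.006]
wrist_force: [-29.5, -12.6, 94.7]
gripper_width: 0.15
0 turn units [0.0018 0.0024 0.002 ] rad [0.0028 0.0038 0.0031] q6 0.258
180 turn units [-0.0038  0.0028 -1.998 ] rad [-0.006   0.0044 -3.1385] q6 0.258
shift units [-0.0053  0.0033  0.0109] mm [-0.8  0.5  1.6] world d [-0.8 -0.6 -1.6] pos [0.4347 0.2063 0.0493]
toolx yaw 5.22 F [-29.5 -12.6  94.7] w 0.15 t 16.28
0 turn units [0.0018 0.0025 0.002 ] rad [0.0028 0.0039 0.0032] q6 0.258
180 turn units [-0.0039  0.0028 -1.998 ] rad [-0.0061  0.0044 -3.1384] q6 0.258
shift units [-0.0051  0.0032  0.0107] mm [-0.8  0.5  1.6] world d [-0.7 -0.6 -1.6] pos [0.4346 0.2063 0.0493]
toolx yaw 5.22 F [-30.1 -12.9  96. ] w 0.146 t 16.33
```

View pics/w10.png

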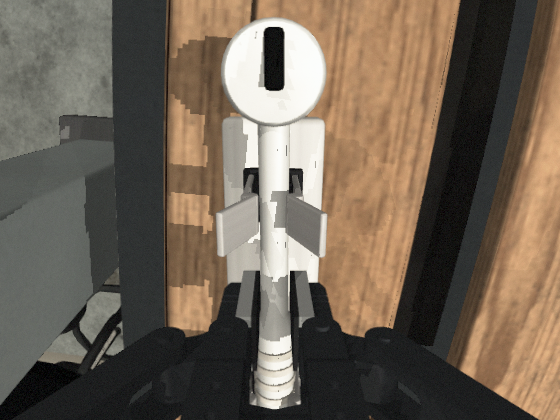

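```bash
python3 -m inch '[[0,0,0,0,0,0,0],[0,0,0,0,0,0,0],[0,0,0,0,0,0,0],[0,0,0,-0.005,0,0,0],[0,0,0,0,0,0,0],[0,0,0,0,0,0,0],[0,0,0,0,0,0,0],[0,0,0,0,0,0,0],[0,0,0,0,0,0,0],[0,0,0,0,0,0,0]]' 60
python3 - <<'E'
from h import *
plan([0.4339,0.2057,0.0477],5.04)
E
```

```text
time_s: 17.17
eef_pos: [0.4341, 0.2062, 0.0503]
ee_rot: [3.135, 0.143, -0.01]
wrist_force: [-2.7, -0.1, 5.1]
gripper_width: 0.144
0 turn units [0.0022 0.0041 0.002 ] rad [0.0034 0.0064 0.0032] q6 0.258
180 turn units [-0.0064  0.0034 -1.998 ] rad [-0.01    0.0053 -3.1384] q6 0.258
shift units [-0.0013  0.0031  0.0177] mm [-0.2  0.5  2.7] world d [-0.2 -0.5 -2.6] pos [0.4341 0.2062 0.0503]
toolx yaw 5.22 F [-2.7 -0.1  5.1] w 0.144 t 17.17
```

```bash
python3 -m inch '[[0.6,0,0,0,0,0,0],[0.6,0,0,0,0,0,0],[0.6,0,0,0,0,0,0],[0.6,0,0,0,0,0,0],[0.6,0,0,0,0,0,0],[0.6,0,0,0,0,0,0],[0.6,0,0,0,0,0,0],[0.6,0,0,0,0,0,0],[0.6,0,0,0,0,0,0],[0.6,0,0,0,0,0,0]]' 60
python3 - <<'E'
from h import *
plan([0.4339,0.2057,0.0477],5.04)
d=eyes.grab_frame('wrist'); save(d,'w11.png')
E
```

```text
time_s: 18.0
eef_pos: [0.4358, 0.2066, 0.05]
ee_rot: [3.135, 0.143, -0.005]
wrist_force: [-0.3, -0.1, 0.8]
gripper_width: 0.604
0 turn units [0.0017 0.0021 0.0021] rad [0.0027 0.0032 0.0032] q6 0.258
180 turn units [-0.0032  0.0027 -1.9979] rad [-0.0051  0.0043 -3.1383] q6 0.258
shift units [-0.0131  0.005   0.0152] mm [-2.   0.8  2.3] world d [-1.9 -0.9 -2.3] pos [0.4358 0.2066 0.05  ]
toolx yaw 5.23 F [-0.3 -0.1  0.8] w 0.604 t 18.0
```

View pics/w11.png

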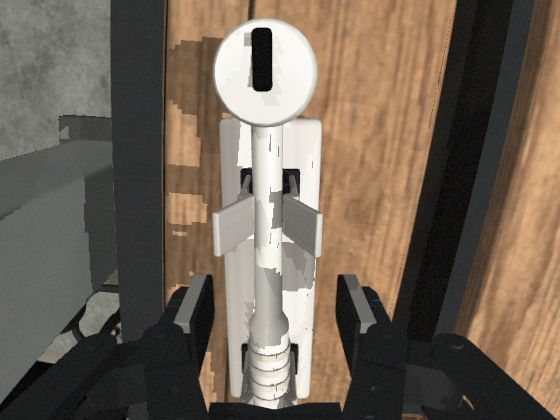

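```bash
python3 -m inch '[[0.6,0,0,-0.05,0,0,0],[0.6,0,0,-0.1,0,0,0],[0.6,0,0,-0.15,0,0,0],[0.6,0,0,-0.2,0,0,0],[0.6,0,0,-0.2,0,0,0],[0.6,0,0,-0.2,0,0,0],[0.6,0,0,-0.15,0,0,0],[0.6,0,0,0,0,0,0],[0.6,0,0,0,0,0,0],[0.6,0,0,0,0,0,0]]'
python3 - <<'E'
from h import *
plan([0.4339,0.2057,0.0477],5.04)
for n in ['scene','wrist']:
    d=eyes.grab_frame(n); save(d,n+'12.png')
    for th,h in (('ratchet_tail',.040),('ratchet_neck',.0425)):
        for x in eyes.mark_of(d,th)[:1]:
            W=onz(d,x['position'],h)[0]; D=world(d,x['position'])[0]
            a=np.radians(5.04); Rr=np.array([[np.cos(a),-np.sin(a)],[np.sin(a),np.cos(a)]])
            print(n,th,round(x['score'],2),'rail xy',((W[:2]-[.4343,.2006])@Rr).round(4),'depth',D.round(4), 'rail',((D[:2]-[.4343,.2006])@Rr).round(4))
d=eyes.grab_frame('scene');a=d['image'][220:350,200:350]; cv2.imwrite('pics/s12.png',cv2.cvtColor(cv2.resize(a,None,fx=4,fy=4,interpolation=cv2.INTER_CUBIC),cv2.COLOR_RGB2BGR))
E
```

```text
time_s: 18.88
eef_pos: [0.435, 0.2067, 0.2186]
ee_rot: [3.135, 0.143, -0.005]
wrist_force: [1.1, -0.4, 1.1]
gripper_width: 0.601
0 turn units [0.0017 0.0021 0.0021] rad [0.0027 0.0034 0.0033] q6 0.258
180 turn units [-0.0034  0.0027 -1.9979] rad [-0.0053  0.0043 -3.1382] q6 0.258
shift units [-0.0042  0.0028  1.1392] mm [ -0.6   0.4 170.9] world d [  -1.1   -1.  -170.9] pos [0.435  0.2067 0.2186]
toolx yaw 5.23 F [ 1.1 -0.4  1.1] w 0.601 t 18.88
scene ratchet_tail 0.87 rail xy [-0.0042 -0.0386] depth [0.4308 0.1679 0.0442] rail [-0.0064 -0.0323]
scene ratchet_neck 0.84 rail xy [0.0021 0.0349] depth [0.4293 0.2437 0.0487] rail [-0.0012  0.0434]
wrist ratchet_tail 0.96 rail xy [ 0.0001 -0.0458] depth [0.4381 0.1587 0.0484] rail [ 0.0001 -0.0421]
wrist ratchet_neck 0.82 rail xy [-0.003   0.0437] depth [0.4275 0.2448 0.0486] rail [-0.0029  0.0446]
```

View pics/s12.png

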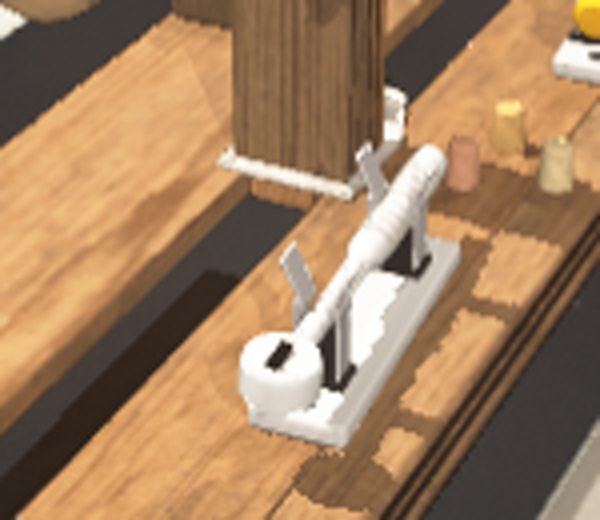

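View pics/wrist12.png

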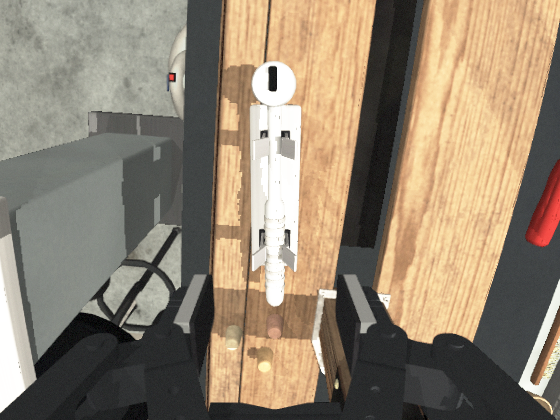

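```bash
python3 - <<'E'
from h import *
s=r.state(); print(np.round(s['wrist_force'],1),np.abs(s['qvel']).max().round(4),s['time_s'])
r.sign_off()
E
```

```text
[-0.1  0.8  0.2] 0.0043 19.2333
the job is handed in; nothing more can be done
```

The ratchet handle is in the empty clip rail, pressed home in both clips with its head to the left and the drive down. I released it, lifted the gripper about 170 mm clear, and handed the job in at 19.2 s.

**Pressing:** I lowered the handle into the jaws from straight above, gripping at 100 N. It stopped at TCP height 50.3 mm, 2.6 mm above the 47.7 mm I had worked out. To be sure, I pushed harder: it went down only 1 mm more, so I took it as resting on the seats. That push reached 96 N vertically, about 101 N in all, which is close to the 120 N wrist limit and more than was needed.

**Last checks after release, in the rail frame:**

| Check | Measured (wrist camera) | Home |
|---|---|---|
| Top of neck, height | 48.6 mm | 48.0 mm |
| Top of grip, height | 48.4 mm | 48.5 mm |
| Tail point, off centre (x) | 0.1 mm | 0 |
| Neck point, off centre (x) | -3 mm | 0 |
| Neck point, along the rail (y) | 44 mm | 45 mm |

- **Robot contact:** the wrist force was about zero and the arm was still.
- **Disagreement:** the scene camera, which sees the rail from a low angle, gave points up to 10 mm different along the rail and 6 mm across it. I trusted the wrist view, and the scene picture does show the handle lying in both clips.
- **Not measured:** I judged the square-drive-down condition from the pictures and from the tool staying upright.

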